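# Confirm an order's picks on the packing bench

## Task

Confirm the picks of this order: with a fingertip, gently press down the green confirm button in front of the bin with the orange oil filter, then the one in front of the steel wheel bearing, then the one in front of the blue bottle, each all the way down, where it stays. Leave the black pulley's button up, and do not pick up or shift the button units, the parts in the bins or anything else on the bench.

Things in the scene. Friction and masses are not known exactly. Their poses are not given: they have to be found in the camera images.
- press_filter (a joint): how far the confirm button of the filter bin is pressed down, in m: 0 = fully up, 0.010 = fully down; 0.008 or more counts as down. It resists with a steady 3.5 N or so, has no return spring, and stays where it is left; less than 3 mm down counts as not pressed, and it may start up to 1.5 mm down.
- press_filter_top (a point): centre of the top of the filter button's green cap (32 mm across). Untouched it lies 40 mm above the bench when the button is up, 30 mm when fully down. The cap is cushioned: it gives 1 mm per N, up to 12 mm, and springs back, so it sinks 3 to 4 mm before the button moves; a fingertip 26 mm above the bench has the button fully down; the hard end is at 18 mm.
- press_bearing (a joint): how far the confirm button of the bearing bin is pressed down, in m: 0 = fully up, 0.010 = fully down; 0.008 or more counts as down. It resists with a steady 3.5 N or so, has no return spring, and stays where it is left; less than 3 mm down counts as not pressed, and it may start up to 1.5 mm down.
- press_bearing_top (a point): centre of the top of the bearing button's green cap (32 mm across). Untouched it lies 40 mm above the bench when the button is up, 30 mm when fully down. The cap is cushioned: it gives 1 mm per N, up to 12 mm, and springs back, so it sinks 3 to 4 mm before the button moves; a fingertip 26 mm above the bench has the button fully down; the hard end is at 18 mm.
- press_bottle (a joint): how far the confirm button of the bottle bin is pressed down, in m: 0 = fully up, 0.010 = fully down; 0.008 or more counts as down. It resists with a steady 3.5 N or so, has no return spring, and stays where it is left; less than 3 mm down counts as not pressed, and it may start up to 1.5 mm down.
- press_bottle_top (a point): centre of the top of the bottle button's green cap (32 mm across). Untouched it lies 40 mm above the bench when the button is up, 30 mm when fully down. The cap is cushioned: it gives 1 mm per N, up to 12 mm, and springs back, so it sinks 3 to 4 mm before the button moves; a fingertip 26 mm above the bench has the button fully down; the hard end is at 18 mm.
- press_pulley (a joint): how far the confirm button of the pulley bin is pressed down, in m: 0 = fully up, 0.010 = fully down; 0.008 or more counts as down. It resists with a steady 3.5 N or so, has no return spring, and stays where it is left; less than 3 mm down counts as not pressed, and it may start up to 1.5 mm down.
- press_pulley_top (a point): centre of the top of the pulley button's green cap (32 mm across). Untouched it lies 40 mm above the bench when the button is up, 30 mm when fully down. The cap is cushioned: it gives 1 mm per N, up to 12 mm, and springs back, so it sinks 3 to 4 mm before the button moves; a fingertip 26 mm above the bench has the button fully down; the hard end is at 18 mm.
- puck_filter: grey round confirm button unit of the filter bin, standing loose on the bench, about 240 to 390 g, 56 mm in diameter, housing 14 mm tall, with the green cap standing 26 mm out of its top. Origin: centre of its underside. It stands in front of its own bin (on the robot's side), 120 to 140 mm from the bin's centre along the bin's -x axis, so some 30 to 55 mm clear of the bin's front wall.
- puck_bearing: grey round confirm button unit of the bearing bin, standing loose on the bench, about 240 to 390 g, 56 mm in diameter, housing 14 mm tall, with the green cap standing 26 mm out of its top. Origin: centre of its underside. It stands in front of its own bin (on the robot's side), 120 to 140 mm from the bin's centre along the bin's -x axis, so some 30 to 55 mm clear of the bin's front wall.
- puck_bottle: grey round confirm button unit of the bottle bin, standing loose on the bench, about 240 to 390 g, 56 mm in diameter, housing 14 mm tall, with the green cap standing 26 mm out of its top. Origin: centre of its underside. It stands in front of its own bin (on the robot's side), 120 to 140 mm from the bin's centre along the bin's -x axis, so some 30 to 55 mm clear of the bin's front wall.
- puck_pulley: grey round confirm button unit of the pulley bin, standing loose on the bench, about 240 to 390 g, 56 mm in diameter, housing 14 mm tall, with the green cap standing 26 mm out of its top. Origin: centre of its underside. It stands in front of its own bin (on the robot's side), 120 to 140 mm from the bin's centre along the bin's -x axis, so some 30 to 55 mm clear of the bin's front wall.
- filter: the orange oil filter, an upright canister 66 mm in diameter and 80 mm tall with a white band, loose in its bin. Origin: centre of its underside, 4 mm above the bench. Not to be moved.
- bearing: the bare steel wheel bearing, a ring 72 mm across with a 36 mm hole, 30 mm tall, loose in its bin. Origin: centre of its underside, 4 mm above the bench. Not to be moved.
- bottle: the blue bottle with a yellow cap, 52 mm in diameter and 110 mm tall, loose in its bin. Origin: centre of its underside, 4 mm above the bench. Not to be moved.
- pulley: the black belt pulley, a flanged disc 72 mm across and 36 mm tall with a small brass centre, loose in its bin. Origin: centre of its underside, 4 mm above the bench. Not to be moved.
- bin_filter: white open stock bin fixed to the bench, holding the orange oil filter; 120 mm deep (its x) by 100 mm wide (its y), 50 mm tall, 4 mm walls. Origin: centre of its underside; its -x side is the front. The four bins stand in a row across the bench, in any order.
- bin_bearing: white open stock bin fixed to the bench, holding the bare steel wheel bearing; 120 mm deep (its x) by 100 mm wide (its y), 50 mm tall, 4 mm walls. Origin: centre of its underside; its -x side is the front. The four bins stand in a row across the bench, in any order.
- bin_bottle: white open stock bin fixed to the bench, holding the blue bottle with a yellow cap; 120 mm deep (its x) by 100 mm wide (its y), 50 mm tall, 4 mm walls. Origin: centre of its underside; its -x side is the front. The four bins stand in a row across the bench, in any order.
- bin_pulley: white open stock bin fixed to the bench, holding the black belt pulley; 120 mm deep (its x) by 100 mm wide (its y), 50 mm tall, 4 mm walls. Origin: centre of its underside; its -x side is the front. The four bins stand in a row across the bench, in any order.
- tape: empty brown tape core (a ring) lying flat, 90 mm across, 48 mm tall, loose on the bench nearer the robot than the buttons. Origin: centre of its underside. Not to be moved.
- driver: red-handled screwdriver, 180 mm long along its x, handle to -x, lying loose on the bench nearer the robot than the buttons. Origin: near the middle of its underside. Not to be moved.
- mug: blue mug, 80 mm across, 90 mm tall, loose to the right of the buttons. Origin: centre of its underside. Not to be moved.
- carton: small closed cardboard carton 90 x 120 x 70 mm, loose to the left of the buttons. Origin: centre of its underside. Not to be moved.

How it is judged:
By the outcome, as a careful person would: the job done as asked, in the order asked, and still so for the second after the job is handed in, with the robot touching nothing.
It also fails if it takes over 61 s, if anything falls off the work surface, if the arm or the gripper's body presses on something with over 40 N, if the wrist force passes 120 N, or if a joint passes its speed limit or range.

## Robot

A 6-joint arm with a two-finger parallel gripper is mounted at the origin on the work surface. World frame = base frame: x ahead of the robot, y to its left, z up, the work surface at z = 0. Lengths are in m, angles in rad, forces in N, time in s.
With the tool pointing down it reaches from about 0.3 to 0.875 m from the base axis. Payload 6.4 kg.
Tool frame: the origin (TCP) lies on the front face of the gripper's body, between the roots of the fingers; the fingertips stand 73 mm ahead of it and the grasp point (between the pads) lies ctrl.pinch_z ahead of it (ctrl.pinch_z is the distance from the TCP to the grasp point, in m); z points along the fingers, x is the direction in which the jaws open and shut, and the axes are right-handed (so a half turn about z gives the same grasp; the last joint's range is limited). The gripper opens to 85 mm and grips with 20 to 120 N. Pads are 22 mm wide; open, the fingers measure 114 mm over their backs; the gripper's body (76 mm by 85 mm) begins 54 mm behind the grasp point. The pads swing forward as they close: fully open they stand 13 mm farther back than shut.
Start: joints at [-1.431, 0.181, 1.607, -0, 1.354, -0.206], TCP at [0.195, -0.541, 0.304] pointing down, gripper open.
Joint ranges: [-2.99, 2.99], [-0.89, 2.07], [0.3, 2.58], [-1.14, 4.28], [0, 2.63], [-3.12, 3.12]. Speed limits (rad/s): [2.57, 2.57, 3.01, 3.14, 3.14, 3.14].

## Interface

Orientations are given as a unit quaternion [w, x, y, z].
In Python, from bench import ctrl gives the robot as it stands.
- The arm moves only by the tool move_arm, never from a script. Its argument "rows" is text: rows parted by semicolons, each of 7 numbers parted by spaces: the shift along the tool's x, y, z in cm, then the turn, a rotation vector about the tool's x, y, z in degrees, then the opening, from 0 (shut) to 1 (fully open). In form: x y z rx ry rz grip; .... A call has 1 to 20 rows; each row shifts and turns the commanded pose from where the row before left it, along the tool's axes as they then stand; what a row does not reach is not made up. A row lasts 1/10 s, in which the tool goes at most 50 mm and 8.59 degrees, less where a joint would pass 70% of its speed; a pose out of reach is approached as far as the arm can. A call with a gripper value outside its range is refused whole. The fingers move at their own pace and stop on an object; the grip force is fixed at half the most. Time passes only in rows, so rows that do not move let the fingers close. It gives the time, the measured TCP pose, the force and the opening at its end, in the units of the state.
- ctrl.get_obs(): the state, without advancing time (a new reading comes with each control period).
- ctrl.camera(name): name is "scene" or "top"; returns a dict with "color" (420x560x3 uint8, blue, green, red), "fx", "fy", "cx", "cy" (pixels), "k1" (the pictures are not rectified: a ray, as slopes to the right and down, at radius r is drawn at 1 + k1 r^2 times it, then the intrinsics apply), "rvec" (rotation vector, rad) and "tvec" (3), from world to camera coordinates, as OpenCV has them. Camera axes: x right, y down, z forward; pixel columns grow to the right and rows downward; lengths in m; the calibration is good to about 2 mm. A picture is of the moment at which its call begins. There is no depth.
- ctrl.hand_in(): hands the job in, once; it reports no verdict.
Trained networks look in the newest picture that a camera, given by its name, has taken for a name from the list of things; names that differ only in an ending like _2 or _b are one class to them, and where a whole thing is asked for, a point or a joint stands for the part that bears it (a point fixed in the world has none). Each returns a list of dicts, best first, with "confidence" (0 to 1); they miss things now and then, are a little off and sometimes report something else, mostly with a low value. They report only what shows in the picture. A call takes as long as a camera call.
- ctrl.look_for(camera, query): "bbox" ([left, top, right, bottom] in pixels, round what is visible of it).
- ctrl.trace(camera, query): "region" (420x560 bool, what is visible of it) and "bbox" ([left, top, right, bottom] in pixels, round what is visible of it).
The state is a dict: "time_s": time; "q": joint angles; "dq": joint speeds; "joint_efforts": joint torques, N m; "eef_pos": TCP position; "eef_rot": TCP orientation; "wrist_force": force on the tool from outside, world axes, zero at the start; "torque": the same for the moment, N m; "opening": opening from 0.0 (shut) to 1.0 (fully open).
Only numpy, scipy, OpenCV 4.12 (cv2) and the standard library are available. Lean on these libraries where they do the work, as an engineer would, in place of code of your own. Each camera call takes 0.05 s, during which the arm holds its last target.

## Working session

There is one attempt and no reset: what is moved stays moved. The work goes in short steps, Python scripts to look and compute and a tool call to move; the robot and the scene stay as the last step left them, time stands still between calls to the robot, and variables do not carry over. Pictures are saved under pics/ and viewed, and the job is handed in when it is done.

Besides the shell and the picture viewer there is one more tool, called as name(argument=value, ...) on one line, values as JSON. move_arm: Moves the arm, as the interface text tells. Its arguments: {"type":"object","properties":{"rows":{"type":"string"}},"required":["rows"]}

```bash
mkdir -p pics; cat > h.py <<'E'
import numpy as np, cv2
from bench import ctrl
from scipy.spatial.transform import Rotation as R
def shot(n,f=None):
    c=ctrl.camera(n)
    if f: cv2.imwrite('pics/'+f,c['color'])
    return c
def ray(c,u,v):
    p=np.array([(u-c['cx'])/c['fx'],(v-c['cy'])/c['fy']]);q=p.copy()
    for _ in range(30): q=p/(1+c['k1']*(q@q))
    Rm=cv2.Rodrigues(np.array(c['rvec'],float))[0]
    return -Rm.T@np.array(c['tvec']).ravel(), Rm.T@np.array([q[0],q[1],1.])
def at(c,u,v,z):
    o,d=ray(c,u,v); return o+d*(z-o[2])/d[2]
E
python3 - <<'E'
from h import *
for n in ['scene','top']:
    c=shot(n,n+'0.png')
    print(n,{k:c[k] for k in c if k!='color'})
    for q in ['press_filter_top','puck_filter','filter','bearing','bottle','pulley']:
        for d in ctrl.look_for(n,q)[:5]: print(q,np.round(d['bbox']),round(d['confidence'],2))
o=ctrl.get_obs();print(o, ctrl.pinch_z); print(R.from_quat(np.roll(o['eef_rot'],-1)).as_matrix().round(3))
E
```

```text
scene {'fx': 405.9543440473656, 'fy': 405.9543440473656, 'cx': 282.9810705748372, 'cy': 207.3273775910268, 'k1': -0.05823626159083481, 'rvec': array([ 1.9416172 ,  1.82879479, -0.54638427]), 'tvec': array([-0.03412153, -0.41521655,  1.43874341])}
puck_filter [359. 211. 382. 228.] 0.75
puck_filter [411. 171. 467. 217.] 0.31
filter [368. 234. 400. 268.] 0.83
filter [108. 174. 144. 218.] 0.27
bearing [243. 223. 270. 251.] 0.84
bearing [181. 200. 200. 220.] 0.7
bottle [313. 231. 336. 263.] 0.7
pulley [175. 233. 204. 265.] 0.79
top {'fx': 391.03172197996827, 'fy': 391.03172197996827, 'cx': 273.2424815423861, 'cy': 209.3599983192922, 'k1': -0.067445687330902, 'rvec': array([ 2.18771028, -2.15652619,  0.1498047 ]), 'tvec': array([-0.00763358,  0.49627412,  1.01435198])}
press_filter_top [178. 179. 189. 193.] 0.48
puck_filter [172. 177. 194. 200.] 0.59
filter [167. 126. 194. 156.] 0.63
bearing [287. 158. 318. 187.] 0.58
bearing [156. 115. 200. 170.] 0.52
bottle [227. 139. 246. 159.] 0.83
pulley [352. 150. 380. 180.] 0.8
{'time_s': 0.7, 'q': array([-1.43128951e+00,  1.80746681e-01,  1.60697917e+00, -1.13629855e-05,
        1.35385593e+00, -2.06292436e-01]), 'dq': array([-0.00153243,  0.00017758,  0.00084022, -0.00063374,  0.00134011,
       -0.00069151]), 'joint_efforts': array([-8.63525438e-04, -4.44722378e+01, -3.51619864e+01, -4.22561807e-04,
        7.46351889e-04, -4.72498414e-06]), 'eef_pos': array([ 0.19491487, -0.54096641,  0.30392855]), 'eef_rot': array([ 7.76028772e-06,  8.18214833e-01, -5.74912591e-01, -3.38535773e-07]), 'wrist_force': array([-0.44820991, -0.45969533, -0.67135251]), 'torque': array([ 0.0258998 ,  0.00340563, -0.02740141]), 'opening': 1.000400853958973} 0.0539
[[ 0.339 -0.941 -0.   ]
 [-0.941 -0.339 -0.   ]
 [ 0.     0.    -1.   ]]
```

```bash
python3 - <<'E'
import cv2
for n,(a,b,c,d) in {'scene':(90,190,480,300),'top':(80,90,460,330)}.items():
    i=cv2.imread(f'pics/{n}0.png'); s=800/(c-a)
    cv2.imwrite(f'pics/{n}0c.png',cv2.resize(i[b:d,a:c],None,fx=s,fy=s,interpolation=2))
E
```

```text
(no output)
```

View pics/top0.png

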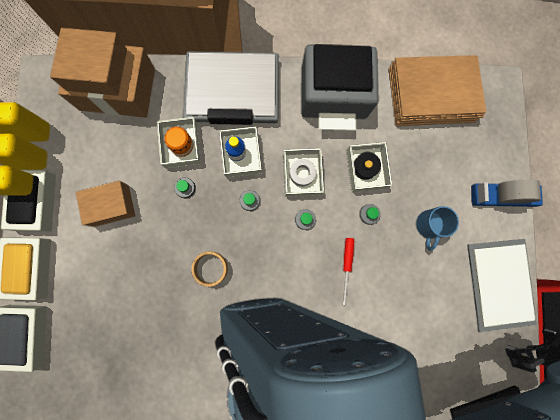

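View pics/scene0.png

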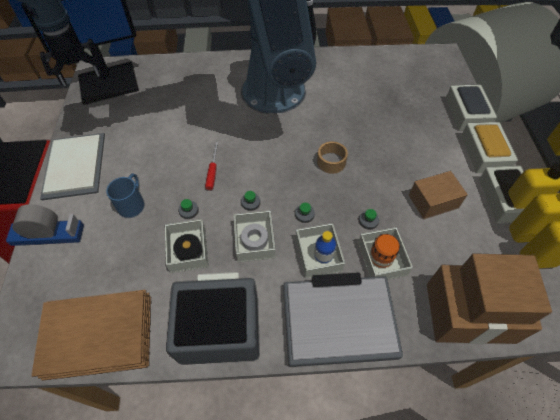

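```bash
python3 - <<'E'
from h import *
for n in ['top','scene']:
    c=shot(n); i=c['color']
    h=cv2.cvtColor(i,cv2.COLOR_BGR2HSV)
    m=cv2.inRange(h,(45,80,40),(90,255,255))
    k,l,s,ce=cv2.connectedComponentsWithStats(m)
    for j in range(1,k):
        if s[j,4]>15: print(n,s[j],ce[j].round(1),at(c,*ce[j],.038).round(4))
E
```

```text
top [176 180  13  12 120] [182.3 185.4] [0.5555 0.2422 0.038 ]
top [243 193  13  12 115] [248.8 198.5] [0.5232 0.0649 0.038 ]
top [367 207  12  12 118] [372.3 212.7] [ 0.4905 -0.2649  0.038 ]
top [300 213  13  12 116] [305.9 218.2] [ 0.473  -0.0871  0.038 ]
scene [244 191  12  12 106] [249.6 196.1] [ 0.4789 -0.0884  0.038 ]
scene [181 199  11  12 109] [186.2 204.6] [ 0.497  -0.2655  0.038 ]
scene [299 203  12  12 109] [304.8 208.1] [0.5284 0.0629 0.038 ]
scene [365 209  12  12 113] [370.2 214.4] [0.5599 0.2401 0.038 ]
```

The cap colours are clear in both views. From left to right the bins hold the filter (top-view button at 182,185), bottle (249,198), bearing (306,218) and pulley (372,213). Averaging the two views gives button positions of filter (0.558, 0.241), bottle (0.526, 0.064), bearing (0.476, -0.088) and pulley (0.494, -0.265). I'll shut the gripper and travel high to the filter button.

move_arm(rows="0 0 0 0 0 0 0;-1.7 -1.7 0 0 0 0 0;-3.4 -3.4 0 0 0 0 0;-3.4 -3.4 0 0 0 0 0;-3.4 -3.4 0 0 0 0 0;-3.4 -3.4 0 0 0 0 0;-3.4 -3.4 0 0 0 0 0;-3.4 -3.4 0 0 0 0 0;-3.4 -3.4 0 0 0 0 0;-3.4 -3.4 0 0 0 0 0;-3.4 -3.4 0 0 0 0 0;-3.4 -3.4 0 0 0 0 0;-3.4 -3.4 0 0 0 0 0;-3.4 -3.4 0 0 0 0 0;-3.4 -3.4 0 0 0 0 0;-3.4 -3.4 0 0 0 0 0;-3.4 -3.4 0 0 0 0 0;-3.4 -3.4 0 0 0 0 0;-1.8 -1.2 0 0 0 0 0;0 0 0 0 0 0 0")

```text
time_s: 2.8
eef_pos: [0.5379, 0.2007, 0.3035]
eef_rot: [-0.0, 0.819, -0.573, -0.0]
wrist_force: [-1.2, -0.1, -0.3]
opening: -0.004
```

```bash
cat >> h.py <<'E'
T={'filter':(.5577,.2412),'bearing':(.4760,-.0878),'bottle':(.5258,.0639)}
def go(name,tipz):
    o=ctrl.get_obs(); M=R.from_quat(np.roll(o['eef_rot'],-1)).as_matrix()
    d=np.array([*T[name],tipz+.073])-o['eef_pos']
    print('t',o['time_s'],'pos',o['eef_pos'].round(4),'F',o['wrist_force'].round(2),'open',round(o['opening'],3),'zaxis',M[:,2].round(3))
    print('tool delta cm',(M.T@d*100).round(2))
E
python3 -c "
from h import *
go('filter',.06)"
```

```text
t 2.8 pos [0.5379 0.2007 0.3035] F [-1.19 -0.12 -0.3 ] open -0.004 zaxis [-0.     0.001 -1.   ]
tool delta cm [-3.11 -3.25 17.06]
```

move_arm(rows="0 0 0 0 0 0 0;0 0 0 0 0 0 0")

```text
time_s: 3.0
eef_pos: [0.5375, 0.197, 0.3038]
eef_rot: [0.0, 0.818, -0.575, -0.0]
wrist_force: [-0.1, -0.7, 0.3]
opening: 0.002
```

```bash
python3 -c "
from h import *
go('filter',.06)"
```

```text
t 3.0 pos [0.5375 0.197  0.3038] F [-0.11 -0.73  0.28] open 0.002 zaxis [-0. -0. -1.]
tool delta cm [-3.48 -3.41 17.08]
```

move_arm(rows="-1.7 -1.7 0 0 0 0 0;-1.8 -1.7 2 0 0 0 0;0 0 4 0 0 0 0;0 0 4 0 0 0 0;0 0 4 0 0 0 0;0 0 2 0 0 0 0;0 0 1 0 0 0 0;0 0 0 0 0 0 0;0 0 0 0 0 0 0")

```text
time_s: 3.9
eef_pos: [0.5589, 0.242, 0.1355]
eef_rot: [-0.001, 0.818, -0.575, 0.001]
wrist_force: [-0.0, -0.3, 0.8]
opening: 0.002
```

```bash
python3 - <<'E'
from h import *
go('filter',.026)
for n,(a,b,c,d) in {'scene':(330,130,450,250),'top':(130,120,250,240)}.items():
    i=shot(n)['color']; cv2.imwrite(f'pics/{n}1.png',cv2.resize(i[b:d,a:c],None,fx=5,fy=5,interpolation=2))
E
```

```text
t 3.9 pos [0.5589 0.242  0.1355] F [-0.04 -0.28  0.79] open 0.002 zaxis [ 0.002  0.    -1.   ]
tool delta cm [0.04 0.15 3.64]
```

View pics/scene1.png

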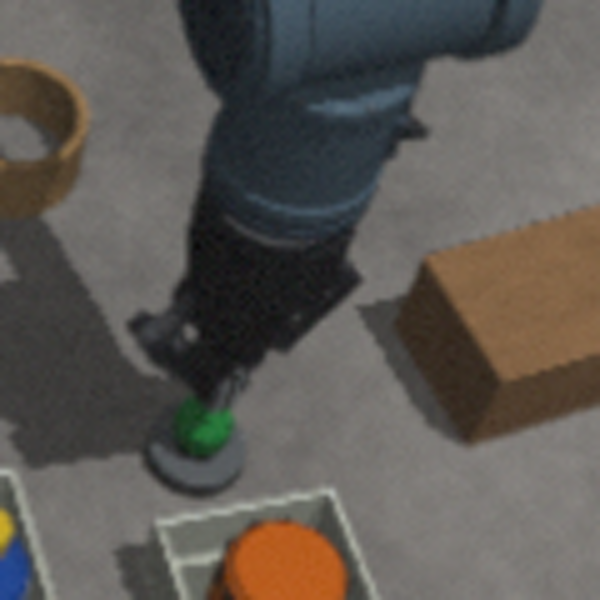

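View pics/top1.png

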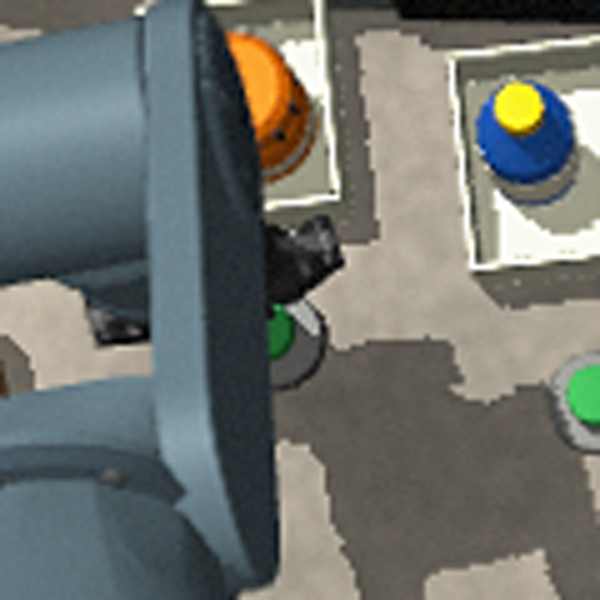

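The scene view shows the fingertips right over the filter's cap (about pixel 371,210), with the unit undisturbed. Next I'll descend slowly and check the force.

move_arm(rows="0 0.1 0.6 0 0 0 0;0 0 0.6 0 0 0 0;0 0 0.4 0 0 0 0;0 0 0.4 0 0 0 0;0 0 0.3 0 0 0 0;0 0 0 0 0 0 0;0 0 0 0 0 0 0")

```text
time_s: 4.7
eef_pos: [0.5568, 0.2421, 0.1109]
eef_rot: [0.0, 0.818, -0.575, -0.0]
wrist_force: [-0.7, -0.5, 2.0]
opening: -0.001
```

```bash
python3 -c "
from h import *
go('filter',.026)"
```

```text
t 4.7 pos [0.5568 0.2421 0.1109] F [-0.74 -0.54  1.97] open -0.001 zaxis [-0. -0. -1.]
tool delta cm [ 0.11 -0.05  1.19]
```

move_arm(rows="0 0 0.3 0 0 0 0;0 0 0.3 0 0 0 0;0 0 0.3 0 0 0 0;0 0 0.2 0 0 0 0;0 0 0.1 0 0 0 0;0 0 0.1 0 0 0 0;0 0 0 0 0 0 0;0 0 0 0 0 0 0")

```text
time_s: 5.5
eef_pos: [0.5571, 0.2422, 0.0981]
eef_rot: [-0.0, 0.818, -0.575, 0.0]
wrist_force: [-0.4, 1.0, 4.7]
opening: -0.002
```

```bash
python3 -c "
from h import *
go('filter',.026)"
```

```text
t 5.5 pos [0.5571 0.2422 0.0981] F [-0.37  0.96  4.68] open -0.002 zaxis [ 0.  0. -1.]
tool delta cm [ 0.11 -0.02 -0.09]
```

move_arm(rows="0 0 0.1 0 0 0 0;0 0 0.1 0 0 0 0;0 0 0 0 0 0 0;0 0 0 0 0 0 0")

```text
time_s: 5.9
eef_pos: [0.5572, 0.2422, 0.0964]
eef_rot: [-0.0, 0.818, -0.575, 0.0]
wrist_force: [-1.0, 1.4, 6.4]
opening: 0.004
```

move_arm(rows="0 0 -0.5 0 0 0 0;0 0 -1 0 0 0 0;0 0 -2 0 0 0 0;0 0 -4 0 0 0 0;0 0 -4 0 0 0 0;0 0 -4 0 0 0 0;0 0 -2 0 0 0 0;0 0 0 0 0 0 0;0 0 0 0 0 0 0")

```text
time_s: 6.8
eef_pos: [0.5565, 0.2419, 0.2706]
eef_rot: [0.0, 0.818, -0.575, -0.0]
wrist_force: [-0.1, -0.3, 0.2]
opening: -0.005
```

```bash
python3 -c "
from h import *
go('bearing',.0625)"
```

```text
t 6.8 pos [0.5565 0.2419 0.2706] F [-0.05 -0.28  0.18] open -0.005 zaxis [-0. -0. -1.]
tool delta cm [28.29 18.75 13.52]
```

The force rose from 4.7 to 6.4 N over 1.7 mm, so only the cushion was still giving and the button was at its stop. Next is the bearing.

move_arm(rows="1.5 1 0 0 0 0 0;3 2 0 0 0 0 0;3 2 0 0 0 0 0;3 2 0 0 0 0 0;3 2 0 0 0 0 0;3 2 0 0 0 0 0;3 2 0 0 0 0 0;3 2 0 0 0 0 0;3 2 0 0 0 0 0;1.8 1.3 0 0 0 0 0;1 0.4 2 0 0 0 0;0 0 3 0 0 0 0;0 0 3 0 0 0 0;0 0 3 0 0 0 0;0 0 1.5 0 0 0 0;0 0 1 0 0 0 0;0 0 0 0 0 0 0;0 0 0 0 0 0 0;0 0 0 0 0 0 0")

```text
time_s: 8.7
eef_pos: [0.4774, -0.0879, 0.1368]
eef_rot: [-0.0, 0.818, -0.575, 0.001]
wrist_force: [-1.0, -0.0, 0.5]
opening: -0.001
```

```bash
python3 - <<'E'
from h import *
go('bearing',.042)
for n,(a,b,c,d) in {'scene':(200,120,380,255)}.items():
    C=shot(n);i=C['color']; cv2.imwrite(f'pics/{n}2.png',cv2.resize(i[b:d,a:c],None,fx=4.4,fy=4.4,interpolation=2))
E
```

```text
t 8.7 pos [ 0.4774 -0.0879  0.1368] F [-0.98 -0.04  0.49] open -0.001 zaxis [ 0.001 -0.001 -1.   ]
tool delta cm [-0.06  0.13  2.18]
```

View pics/scene2.png

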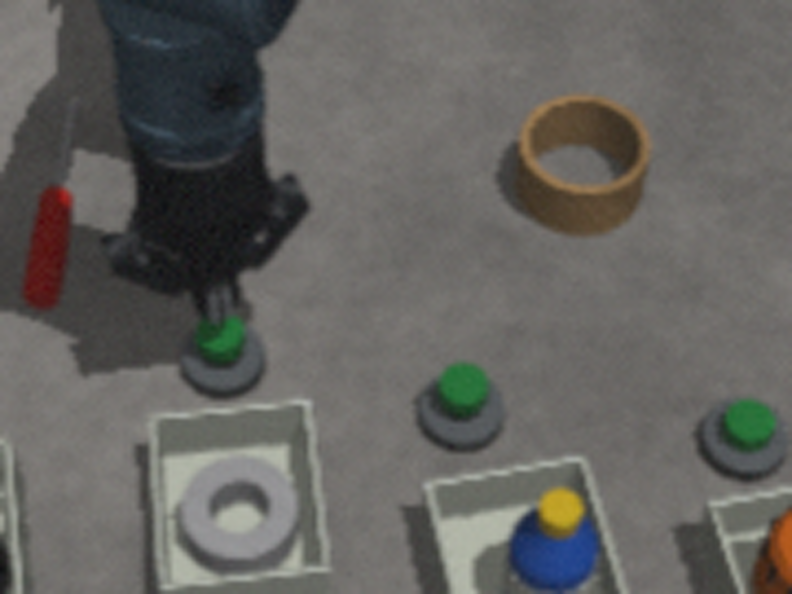

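The filter cap (right, about pixel 370,216) sits visibly lower than the bottle's, and the fingertips are over the bearing's cap (250,197). Pressing now.

move_arm(rows="0 0.1 1 0 0 0 0;0 0 0.8 0 0 0 0;0 0 0.3 0 0 0 0;0 0 0.3 0 0 0 0;0 0 0.3 0 0 0 0;0 0 0.3 0 0 0 0;0 0 0.3 0 0 0 0;0 0 0.3 0 0 0 0;0 0 0.2 0 0 0 0;0 0 0 0 0 0 0;0 0 0 0 0 0 0")

```text
time_s: 9.85
eef_pos: [0.4759, -0.0878, 0.0979]
eef_rot: [0.0, 0.818, -0.575, -0.0]
wrist_force: [-3.0, 2.1, 4.2]
opening: 0.003
```

move_arm(rows="0 0 0.1 0 0 0 0;0 0 0.1 0 0 0 0;0 0 0 0 0 0 0;0 0 0 0 0 0 0")

```text
time_s: 10.25
eef_pos: [0.476, -0.0879, 0.0961]
eef_rot: [0.0, 0.818, -0.575, -0.0]
wrist_force: [-3.3, 1.7, 7.1]
opening: -0.002
```

move_arm(rows="0 0 -0.5 0 0 0 0;0 0 -1 0 0 0 0;0 0 -2 0 0 0 0;0 0 -4 0 0 0 0;0 0 -4 0 0 0 0;0 0 -4 0 0 0 0;0 0 -2 0 0 0 0;0 0 0 0 0 0 0;0 0 0 0 0 0 0")

```text
time_s: 11.15
eef_pos: [0.476, -0.0879, 0.2713]
eef_rot: [-0.0, 0.818, -0.575, 0.001]
wrist_force: [-0.5, -0.1, -1.3]
opening: -0.0
```

```bash
python3 -c "
from h import *
go('bottle',.0625)"
```

```text
t 11.15 pos [ 0.476  -0.0879  0.2713] F [-0.52 -0.12 -1.29] open -0.0 zaxis [ 0.001 -0.001 -1.   ]
tool delta cm [-12.61  -9.81  13.57]
```

move_arm(rows="-1.3 -1 0 0 0 0 0;-2.6 -2 0 0 0 0 0;-2.6 -2 0 0 0 0 0;-2.6 -2 0 0 0 0 0;-2.3 -1.8 0 0 0 0 0;-1.2 -1 2 0 0 0 0;0 0 3 0 0 0 0;0 0 3 0 0 0 0;0 0 3 0 0 0 0;0 0 1.5 0 0 0 0;0 0 1 0 0 0 0;0 0 0 0 0 0 0;0 0 0 0 0 0 0;0 0 0 0 0 0 0")

```text
time_s: 12.55
eef_pos: [0.5262, 0.0638, 0.1368]
eef_rot: [-0.0, 0.818, -0.575, 0.001]
wrist_force: [-0.6, -0.2, -0.1]
opening: 0.002
```

```bash
python3 - <<'E'
from h import *
go('bottle',.025)
for n,(a,b,c,d) in {'scene':(200,120,380,255)}.items():
    C=shot(n);i=C['color']; cv2.imwrite(f'pics/{n}3.png',cv2.resize(i[b:d,a:c],None,fx=4.4,fy=4.4,interpolation=2))
E
```

```text
t 12.55 pos [0.5262 0.0638 0.1368] F [-0.62 -0.19 -0.12] open 0.002 zaxis [ 0.002 -0.    -1.   ]
tool delta cm [-0.02  0.04  3.88]
```

View pics/scene3.png

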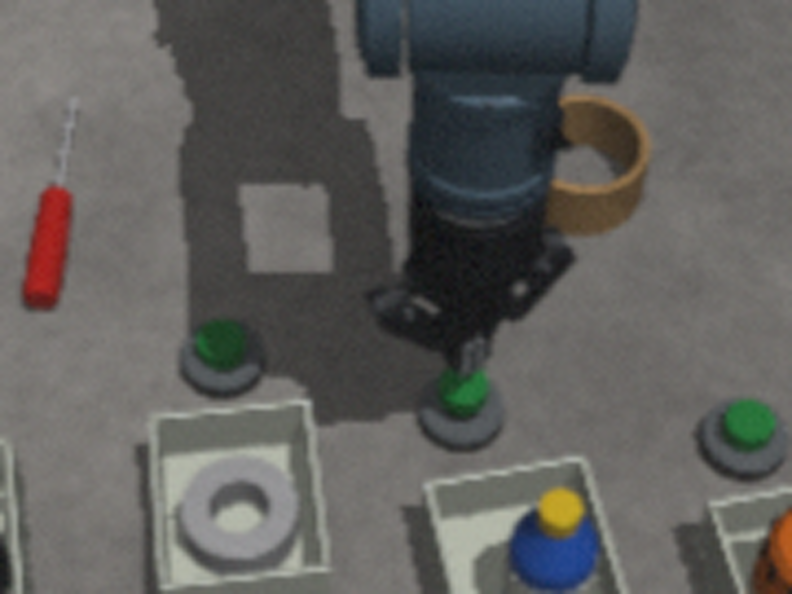

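The bearing cap (about pixel 250,198) is down and its unit hasn't moved. The fingertips are over the bottle's cap (305,208).

move_arm(rows="0 0 1 0 0 0 0;0 0 0.8 0 0 0 0;0 0 0.3 0 0 0 0;0 0 0.3 0 0 0 0;0 0 0.3 0 0 0 0;0 0 0.3 0 0 0 0;0 0 0.3 0 0 0 0;0 0 0.3 0 0 0 0;0 0 0.2 0 0 0 0;0 0 0 0 0 0 0;0 0 0 0 0 0 0")

```text
time_s: 13.7
eef_pos: [0.5254, 0.0639, 0.098]
eef_rot: [0.0, 0.818, -0.575, -0.0]
wrist_force: [-4.1, -0.6, 5.0]
opening: -0.0
```

move_arm(rows="0 0 0.1 0 0 0 0;0 0 0.1 0 0 0 0;0 0 0 0 0 0 0;0 0 0 0 0 0 0")

```text
time_s: 14.1
eef_pos: [0.5255, 0.0639, 0.0962]
eef_rot: [-0.0, 0.818, -0.575, 0.0]
wrist_force: [-3.1, 0.3, 7.0]
opening: 0.001
```

move_arm(rows="0 0 -0.5 0 0 0 0;0 0 -1 0 0 0 0;0 0 -2 0 0 0 0;0 0 -4 0 0 0 0;0 0 -4 0 0 0 0;0 0 -4 0 0 0 0;0 0 -2 0 0 0 0;0 3 0 0 0 0 0;0 4 0 0 0 0 0;0 4 0 0 0 0 0;0 3 0 0 0 0 0;0 0 0 0 0 0 0;0 0 0 0 0 0 0")

```text
time_s: 15.4
eef_pos: [0.3941, 0.0161, 0.2718]
eef_rot: [-0.001, 0.818, -0.575, 0.001]
wrist_force: [0.4, 0.1, 1.2]
opening: 0.0
```

```bash
python3 - <<'E'
from h import *
for n,(a,b,c,d) in {'scene':(150,120,420,280)}.items():
    C=shot(n);i=C['color']; cv2.imwrite(f'pics/{n}4.png',cv2.resize(i[b:d,a:c],None,fx=2.95,fy=2.95,interpolation=2))
    o=cv2.imread('pics/scene0.png')
    for f,x in (('before',o),('now',i)):
        m=cv2.inRange(cv2.cvtColor(x,cv2.COLOR_BGR2HSV),(45,80,25),(90,255,255))
        k,l,s,ce=cv2.connectedComponentsWithStats(m)
        print(f,[(s[j].tolist(),ce[j].round(1).tolist()) for j in range(1,k) if s[j,4]>15])
E
```

```text
before [([244, 191, 12, 12, 108], [249.5, 196.2]), ([181, 199, 11, 12, 110], [186.2, 204.5]), ([299, 203, 12, 12, 110], [304.8, 208.1]), ([365, 209, 12, 12, 113], [370.2, 214.4])]
now [([244, 193, 12, 11, 101], [249.9, 197.7]), ([181, 199, 11, 12, 110], [186.2, 204.6]), ([299, 204, 12, 12, 107], [304.7, 209.6]), ([364, 211, 12, 11, 107], [369.6, 216.1])]
```

View pics/scene4.png

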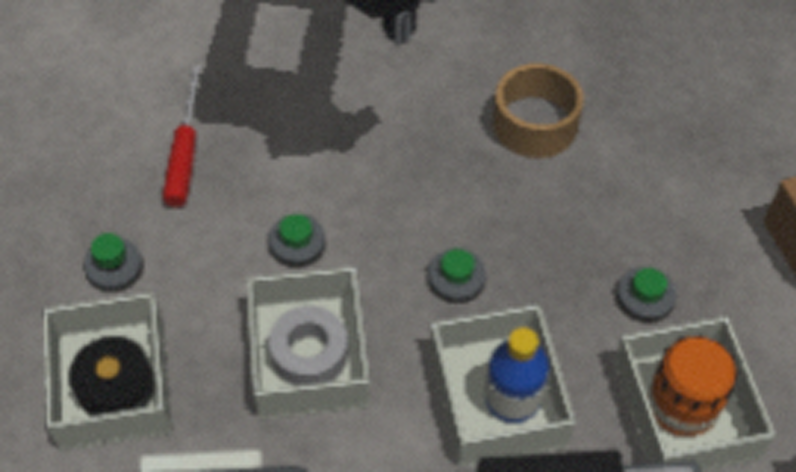

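The filter, bearing and bottle caps have dropped by similar amounts (1.5 to 1.7 px in the scene view). The pulley's cap is unchanged at (186,204.6) and nothing else has shifted. Handing in.

```bash
python3 -c "
from h import *
print(ctrl.hand_in())"
```

```text
the job is handed in; nothing more can be done
None
```

I pressed the three confirm buttons all the way down with the shut fingertips, in the order filter, bearing, bottle, and then handed the job in at about 15.5 s.

- **Force:** Each press ended with the tips about 23 to 24 mm above the bench, below the 26 mm that means fully down. The vertical force there was 6.4 to 7.1 N and still rising, which fits a button at its stop. There was also some sideways force: about 3 N on the bearing, up to 4 N on the bottle and under 2 N on the filter.
- **Pictures:** In the last scene picture all three caps sit about 1.5 to 1.7 px lower than at the start. The pulley's cap is unchanged, and I saw no shift in the button units, parts, tape core or screwdriver. That picture was cropped, so the mug and most of the carton were not re-checked; the arm passed high near them.
- **Disagreement:** The two cameras differed by about 5 mm in x on the button positions, so I used the average. No check failed.

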